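Hold the autosampler arm level over its drive post

TASK

The autosampler's arm is lying on the bench beside its drive base. Pick it up by its beam, at its balance point near the heavy hub, squeezing the thin-walled beam gently (no more than about 15 N of grip) and keeping it level, and carry it over the base without disturbing the other things on the bench. Finish while still holding it, level and still, with the hub straight above the bare post and the probe end straight above the rinse cup, the hub about 5 cm clear of the top of the post, ready for a colleague to fasten: do not set it down or let go.

Things in the scene. Friction and masses are not known exactly. Their poses are not given: they have to be found in the camera images.
- sampler_arm: Loose white sampler arm, 283 mm long, 0.27 to 0.35 kg. Origin: centre of the hub's underside; +x along the beam to the probe end, z up. Hub: cylinder 48 mm across, 50 high, 26 mm socket 36 deep in its underside, by far the heaviest part. Beam: 14 mm wide (y), z 24 to 42 mm, x 22 to 240. Balances at x = 63.5 mm. Friction about 0.6: gripped lightly elsewhere it swings down.
- probe_foot (a point): Underside of the foot at the sampler arm's light probe end, 250 mm from the hub's axis (+x) and level with the hub's underside; the arm rests level on the bench on hub and foot. Above the 12 mm wide foot is the probe clamp, a block 18 x 22 mm, z 18 to 48 mm.
- sampler_base: Drive base, fixed to the bench: white plate 330 x 70 mm, 12 thick, with an upright bare steel post (18 mm across, top 75 mm above the bench, 40 mm grey collar at its foot) and, 250 mm away, a small open rinse cup. Origin: on the bench under the post's axis; +x points from post to cup, z up.
- post_top (a point): Centre of the top of the steel post, 75 mm above the bench.
- rinse_cup (a point): Centre of the white rinse cup's mouth, 34 mm across, 250 mm along +x from the post, 32 mm above the bench.
- wash_bottle: Bystander: white bottle, 52 mm across, 85 mm high, loose. Origin: centre of its underside.
- standard_jar: Bystander: clear jar with white cap, 48 mm across, 60 mm high, loose. Origin: centre of its underside.
- beaker: Bystander: white plastic beaker, 60 mm across, 70 mm high, loose. Origin: centre of its underside.
- acid_bottle: Bystander: amber bottle with black cap, 64 mm across, 130 mm high, loose. Origin: centre of its underside.
- screwdriver: Bystander: screwdriver with black handle, 160 mm long, lying on the bench. Origin: on the bench under its middle.
- locking_collar: Bystander: aluminium ring, 44 mm across, 14 mm high, loose. Origin: centre of its underside.

How it is judged:
By the outcome, as a careful person would: the job done as asked, in the order asked, and still so for the second after the job is handed in, while the arm keeps its last pose, push and grip.
It also fails if it takes over 48 s, if anything falls off the work surface, if the arm or the gripper's body presses on something with over 40 N, if the wrist force passes 120 N, or if a joint passes its speed limit or range.

ROBOT

A 6-joint arm with a two-finger parallel gripper is mounted at the origin on the work surface. World frame = base frame: x ahead of the robot, y to its left, z up, the work surface at z = 0. Lengths are in mm, angles in rad, forces in N, time in s.
With the tool pointing down it reaches from about 325 to 900 mm from the base axis. Payload 6.1 kg.
Tool frame: the origin (TCP) lies on the mounting face of the last link; the fingertips stand 182 mm ahead of it and the grasp point (between the pads) lies 164 mm ahead of it; z points along the fingers, y is the line along which they close (so a half turn about z gives the same grasp; the last joint's range is limited). The gripper opens to 87 mm and grips with 3 to 60 N. Pads are 19 mm wide; open, the fingers measure 117 mm over their backs; the gripper's body (75 mm by 190 mm) begins 51 mm behind the grasp point.
Start: joints at [1.161, 0.22, 1.526, -0, 1.395, -0.126], TCP at [175.003, 599.993, 404.738] pointing down, gripper open.
Joint ranges: [-2.98, 2.98], [-0.91, 2.08], [0.09, 2.57], [-1.24, 4.39], [0.2, 2.65], [-2.68, 2.68]. Speed limits (rad/s): [2.57, 2.57, 3.01, 3.14, 3.14, 3.14].

INTERFACE

Orientations are given as a unit quaternion [w, x, y, z].
In Python, from bench import env, eyes, finder, current_time_s, current_q, current_joint_vel, current_joint_torque, current_tool_pos, current_ee_rot, current_ft_force, current_ft_torque, current_width, current_finger_force gives the robot as it stands. Calls block until the motion is done:
- env.goto(position, orientation): joint-space move of the TCP to a pose.
- env.line_to(position, attitude=None, velocity=150, force_limit=None): straight line of the TCP; attitude=None keeps the orientation; velocity is the mean speed in mm/s. With force_limit (N) it stops when the force on the tool has changed by that much, and returns True; else False.
- env.movej(angles): joint-space move.
- env.move_gripper(opening): finger opening in mm; the grip force is fixed at half the most; returns when the fingers have stopped.
- env.sleep(seconds).
- env.solve_ik(position, orientation): joint angles nearest the present ones, or None.
- eyes.capture(name): name is "side" or "top"; returns the picture (420x560x3 uint8, red, green, blue); there is no depth.
- eyes.camera_params(name): a dict with "mtx" (3x3 intrinsics, pixels), "T" (4x4, takes a point from camera to world coordinates). Camera axes: x right, y up, looking along -z (the intrinsics and any distortion apply to the point x, -y, -z); pixel columns grow to the right and rows downward; lengths in mm; the calibration is good to about 2 mm. A picture is of the moment at which its call begins. camera_params takes no time and is no camera call.
A pose or a line that the arm cannot do raises env.MotionError and nothing moves.
- env.finish_job(): hands the job in; it is judged then, once.
Trained networks look in the newest picture that a camera, given by its name, has taken for a name from the list of things; names that differ only in an ending like _2 or _b are one class to them, and where a whole thing is asked for, a point or a joint stands for the part that bears it (a point fixed in the world has none). Each returns a list of dicts, best first, with "score" (0 to 1); they miss things now and then, are a little off and sometimes report something else, mostly with a low value. They report only what shows in the picture. A call takes as long as a camera call.
- finder.cut_out(camera, name): "mask" (420x560 bool, what is visible of it) and "extent" ([left, top, right, bottom] in pixels, round what is visible of it).
Readings, each from a call of its own:
- current_time_s(): time.
- current_q(): joint angles.
- current_joint_vel(): joint speeds.
- current_joint_torque(): joint torques, N m.
- current_tool_pos(): TCP position.
- current_ee_rot(): TCP orientation.
- current_ft_force(): force on the tool from outside, world axes, zero at the start.
- current_ft_torque(): the same for the moment, N m.
- current_width(): finger opening in mm.
- current_finger_force(): force on a finger pad.
Only numpy, scipy, OpenCV 4.12 (cv2) and the standard library are available. Lean on these libraries where they do the work, as an engineer would, in place of code of your own. Each camera call takes 0.05 s, during which the arm holds its last target. There are 200 camera calls.

## Working session

There is one attempt and no reset: what is moved stays moved. The work goes in short steps, each a Python script; the robot and the scene stay as the last script left them, time stands still between calls to the robot, and variables do not carry over. Pictures are saved under pics/ and viewed, at most 10 in all, crops included, and the job is handed in when it is done.

```bash
ls; mkdir -p pics; python3 - <<'E'
from bench import *
import cv2,numpy as np
for n in("top","side"):
    im=eyes.capture(n); cv2.imwrite(f"pics/{n}0.png",cv2.cvtColor(im,cv2.COLOR_RGB2BGR))
    p=eyes.camera_params(n); print(n,{k:(np.round(v,3).tolist() if hasattr(v,'shape') else v) for k,v in p.items()})
    for o in("sampler_arm","probe_foot","sampler_base","post_top","rinse_cup"):
        try:
            for r in finder.cut_out(n,o)[:2]: 
                ys,xs=np.nonzero(r["mask"]); print(o,r["score"],r["extent"],xs.mean(),ys.mean(),len(xs))
        except Exception as e: print(o,e)
print(current_time_s(),current_ee_rot(),current_width())
E
```

```text
pics
top {'mtx': [[473.994, 0.0, 283.602], [0.0, 473.994, 215.815], [0.0, 0.0, 1.0]], 'T': [[-0.052, 0.977, -0.205, 277.251], [-0.999, -0.051, 0.014, 9.028], [0.003, 0.206, 0.979, 1392.667], [0.0, 0.0, 0.0, 1.0]]}
sampler_arm 0.62 [169.9, 171.4, 201.1, 264.1] 183.9188034188034 223.88888888888889 702
probe_foot 0.87 [170.4, 170.5, 200.7, 266.4] 184.2054054054054 225.88378378378377 740
sampler_base 0.67 [359.8, 162.2, 386.6, 270.1] 372.78478964401296 215.96966019417476 2472
post_top 0.93 [352.2, 156.8, 390.7, 268.9] 372.91160436137073 215.6355140186916 2568
rinse_cup 0.58 [357.1, 164.7, 390.0, 267.6] 372.98738170347 215.75867507886434 2536
side {'mtx': [[381.47, 0.0, 274.435], [0.0, 381.47, 209.924], [0.0, 0.0, 1.0]], 'T': [[0.937, 0.252, -0.241, 324.011], [-0.348, 0.635, -0.69, -728.673], [-0.021, 0.731, 0.682, 817.339], [0.0, 0.0, 0.0, 1.0]]}
sampler_arm 0.69 [203.0, 154.8, 280.6, 197.4] 236.97720797720797 173.5099715099715 702
probe_foot 0.66 [268.8, 387.9, 310.9, 419.3] 284.40562248995985 408.140562248996 249
probe_foot 0.6 [204.4, 151.6, 278.2, 195.1] 236.61891891891892 173.47027027027028 740
sampler_base 0.95 [236.2, 282.4, 374.3, 344.7] 304.80900705371675 313.2040151926207 3686
post_top 0.56 [241.3, 281.8, 378.4, 347.4] 303.9274131274131 313.6993564993565 3885
post_top 0.47 [243.1, 230.4, 260.1, 242.9] 251.28787878787878 235.35858585858585 198
rinse_cup 0.89 [241.4, 281.2, 376.2, 347.0] 304.338868707836 313.39491437467564 3854
0.6 [5.41368337e-06 1.41399825e-01 9.89952569e-01 1.92349380e-06] 86.97737587857029
```

```bash
python3 - <<'E'
import cv2
t=cv2.imread("pics/top0.png");s=cv2.imread("pics/side0.png")
cv2.imwrite("pics/t1.png",cv2.resize(t[130:310,140:420],None,fx=2.85,fy=2.85,interpolation=cv2.INTER_CUBIC))
cv2.imwrite("pics/s1.png",cv2.resize(s,None,fx=1.42,fy=1.42,interpolation=cv2.INTER_CUBIC))
E
```

```text
(no output)
```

View pics/t1.png

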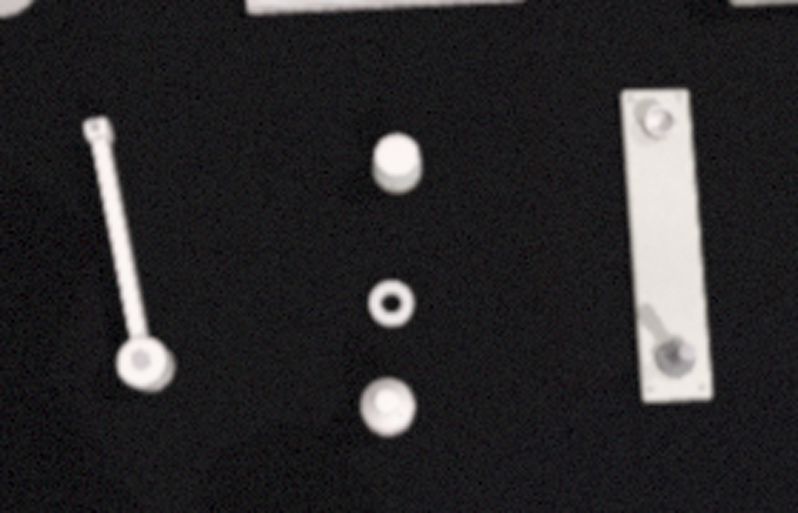

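View pics/s1.png

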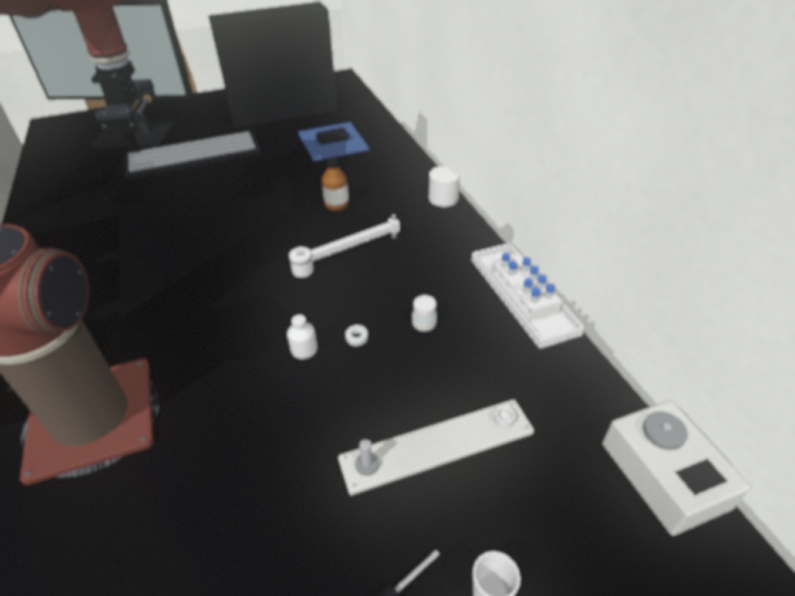

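The side crop (scaled 1.42x) shows the arm clear, with its hub at about (301,262) and its probe end at (395,227). The base has its post top at (365,443) and cup at (506,413); the bottle, collar and jar stand between the two. In the top crop the hub is at (142,360), probe end (97,128), post (686,351) and cup (656,120). Next I'll fit the models' silhouettes to both views.

```bash
python3 - <<'E'
from h import *
env.goto(tcp(A,120),quat(A[2],False)); env.move_gripper(40)
print(env.line_to(tcp(A,0),velocity=120,force_limit=8),current_tool_pos(),tcp(A,0),current_time_s())
for w in(17,16,15,14.5):
    env.move_gripper(w); print(w,current_width(),current_finger_force(),current_ft_force().round(2))
im=eyes.capture("side");cv2.imwrite("pics/s2.png",cv2.resize(im[100:260,150:350,::-1],None,fx=3.5,fy=3.5,interpolation=cv2.INTER_CUBIC))
print(current_time_s())
E
```

```text
False [518.50455301 276.39087149 197.97560061] [517.97407449 276.16837791 197.        ] 4.525
17 16.954927505201365 1.8213575406116433 [ 0.03 -3.49  2.96]
16 16.202809753665594 2.804538533091545 [-1.02 -4.87  4.41]
15 15.018604714739817 2.5294706225395203 [ 0.27 -5.81  4.37]
14.5 14.395877137337637 2.4958504736423492 [-0.58 -5.08  3.91]
5.9833
```

View pics/s2.png

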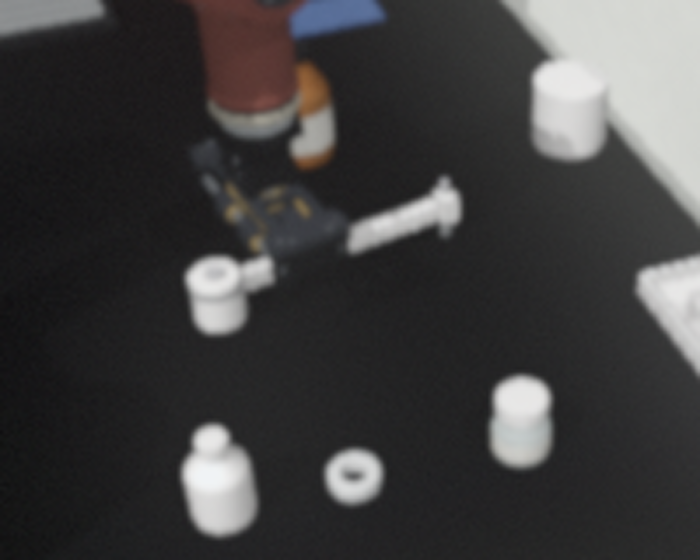

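The gripper straddles the beam just outboard of the hub, and the other objects are undisturbed. One pad touched first, so the beam is centring itself. I'll close in fine steps.

```bash
python3 - <<'E'
from h import *
w=14.4
while w>12.5:
    w-=.1; env.move_gripper(w); env.sleep(.05)
    f=np.mean([current_finger_force() for _ in range(4)]); print(round(w,2),round(current_width(),2),round(f,2),current_ft_force().round(1))
    if f>8: break
print(current_time_s())
E
```

```text
14.3 14.36 2.49 [-0.4 -5.5  4.3]
14.2 14.34 2.51 [ 0.4 -5.2  4.6]
14.1 14.33 2.58 [ 1.2 -5.7  3.1]
14.0 13.91 2.64 [ 0.5 -6.1  4. ]
13.9 13.73 3.59 [ 0.5 -5.6  4.6]
13.8 14.13 6.18 [ 0.3 -4.9  5. ]
13.7 14.14 9.03 [ 1.  -5.4  4. ]
7.85
```

```bash
python3 - <<'E'
from h import *
env.move_gripper(13.65); print(current_finger_force())
t0=current_ft_torque();f0=current_ft_force();p=np.array(current_tool_pos())
env.line_to(p+[0,0,60],velocity=50); env.sleep(.4)
print(current_width(),current_finger_force(),current_ft_force()-f0,current_ft_torque()-t0,current_tool_pos(),current_time_s())
a=eyes.capture("side");b=eyes.capture("top")
for n,i in(("side",a),("top",b)): cv2.imwrite(f"pics/{n}3.png",i[...,::-1])
k=lambda i:cv2.resize(i[...,::-1],None,fx=2.8,fy=2.8,interpolation=cv2.INTER_CUBIC)
cv2.imwrite("pics/c3.png",np.hstack([k(a[100:260,180:320]),k(b[140:300,120:260])]))
E
```

```text
10.491613685153425
13.9582071572717 10.37113218801096 [ 0.08280355  5.85105616 -7.11249669] [ 0.96398011  0.06081404 -0.02715745] [518.21817162 275.84504441 257.15561266] 9.825
```

View pics/c3.png

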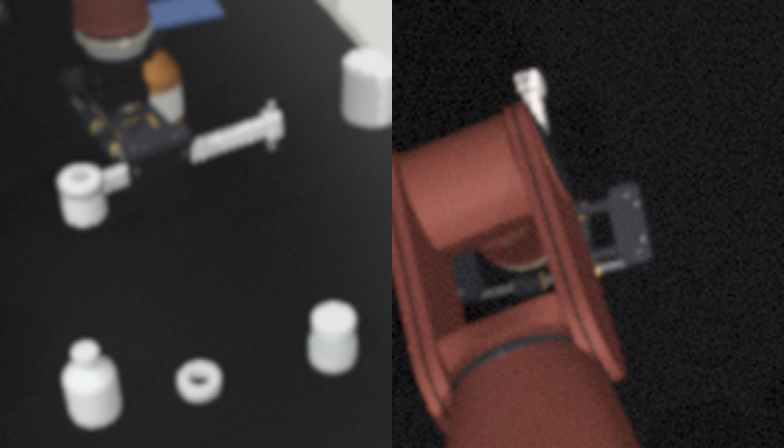

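```bash
cat >> h.py <<'E'
G_HUB=[cyl(0,0,48,0,50),box(22,42,14,24,42)]
G_OUT=[box(130,240,14,24,42),box(241,259,22,18,48),cyl(250,0,12,0,18)]
def fit3(im,G,yaw0,n="side",lo=60,hi=150,pad=6,free_y=False):
    """pose in grip: xg mm, dyaw, pitch (deg, + = probe down), height offset of grip on beam"""
    def tr(P,u):
        R=Ro.from_euler("ZY",[yaw0+np.radians(u[1]),np.radians(u[2])]).as_matrix()
        return (P-[XG+u[0],0,33])@R.T+np.asarray(G)+[0,0,u[3]]
    W=[]
    for parts in(G_HUB,G_OUT):
        q=np.vstack([proj(tr(P,[0]*4),n) for P in parts]); a=np.floor(q.min(0)-pad).astype(int);b=np.ceil(q.max(0)+pad).astype(int)
        o=np.clip((im[a[1]:b[1],a[0]:b[0]].mean(2)-lo)/(hi-lo),0,1); W.append((parts,(*a,*b),o))
    def f(u): return sum(((render([tr(P,u) for P in parts],(0,0,0),n,w)-o)**2).sum() for parts,w,o in W)
    r=minimize(f,[0]*4,method="Nelder-Mead",options=dict(initial_simplex=np.vstack([[-2]*4,5*np.eye(4)]),xatol=.03,fatol=.01,maxiter=600))
    T=lambda P:tr(np.atleast_2d(np.array(P,float)),r.x)[0]
    return r.x.round(2),round(r.fun,1),T([0,0,0]).round(1),T([250,0,0]).round(1)
E
python3 - <<'E'
from h import *
i0=cv2.imread("pics/side0.png")[...,::-1];i3=cv2.imread("pics/side3.png")[...,::-1]
print(fit3(i0,tcp(A,0)-[0,0,164],A[2]))
print(fit3(i3,np.array(current_tool_pos())-[0,0,164],A[2]))
print(Ro.from_quat(current_ee_rot(),scalar_first=True).as_matrix().round(4).tolist())
E
```

```text
(array([ 0.74, -0.16, -0.37,  1.64]), np.float64(152.3), array([454.9, 264.9,   1.2]), array([701. , 308.9,   2.8]))
(array([ 0.19, -0.3 , -0.08,  2.61]), np.float64(136.5), array([455.6, 264.8,  62.8]), array([701.8, 308.3,  63.1]))
[[0.9838, 0.179, 0.0], [0.179, -0.9838, 0.0], [0.0, -0.0, -1.0]]
```

```bash
python3 - <<'E'
from h import *
p=np.array(current_tool_pos())
env.line_to([p[0],p[1],360],velocity=80)
t=tcp(B,0,63.3); q=quat(B[2]+.0025,False)
env.line_to([t[0],t[1],360],q,velocity=110)
env.line_to([t[0],t[1],323],velocity=40); env.sleep(.5)
print(t,current_tool_pos(),current_width(),current_finger_force(),current_time_s())
a=eyes.capture("side");b=eyes.capture("top")
for n,i in(("side",a),("top",b)): cv2.imwrite(f"pics/{n}4.png",i[...,::-1])
k=lambda i:cv2.resize(i[...,::-1],None,fx=2.3,fy=2.3,interpolation=cv2.INTER_CUBIC)
cv2.imwrite("pics/c4.png",np.hstack([k(a[220:370,220:390]),k(b[140:290,300:470])]))
print(fit3(a,np.array(current_tool_pos())-[0,0,164],B[2],lo=190,hi=215))
E
```

```text
[ 496.74085337 -277.57604817  197.        ] [ 496.74456197 -277.5706521   323.06234992] 13.844756035132402 10.370862557902 18.1167
(array([0.74, 1.62, 1.24, 2.02]), np.float64(653.7), array([ 431.8, -278.3,  129.4]), array([ 681.7, -275.5,  124. ]))
```

View pics/c4.png

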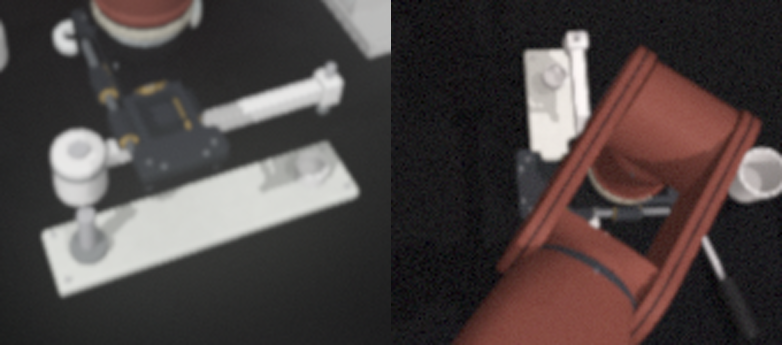

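```bash
python3 - <<'E'
import re
s=open("h.py").read()
s=s.replace("render([tr(P,u) for P in parts],","render([tr(P,u) for P in parts]+static,").replace("free_y=False","static=[]")
open("h.py","w").write(s)
E
python3 - <<'E'
from h import *
a=cv2.imread("pics/side4.png")[...,::-1]; b=cv2.imread("pics/top4.png")[...,::-1]
st=[place(P,B) for P in(box(-40,290,70,0,12),cyl(0,0,18,12,75),cyl(0,0,40,12,22))]
G=np.array(current_tool_pos())-[0,0,164]
for pad in(4,6): print(fit3(a,G,B[2],static=st,pad=pad))
print(fit3(a,G,B[2],static=st,lo=50,hi=120))
# overlay: predicted outlines for aligned pose
for n,i in(("side",a),("top",b)):
    o=cv2.resize(i[...,::-1].copy(),None,fx=4,fy=4,interpolation=cv2.INTER_CUBIC)
    for P in ARM: cv2.polylines(o,[cv2.convexHull(((proj(place(P,B,125),n)+.5)*4-.5).astype(np.float32)).astype(int)],1,(0,0,255),1)
    for P in st[:2]: cv2.polylines(o,[cv2.convexHull(((proj(P,n)+.5)*4-.5).astype(np.float32)).astype(int)],1,(0,255,0),1)
    if n=="side": A1=o[220*4:360*4,235*4:385*4]
    else: A2=o[150*4:290*4,355*4:400*4]
cv2.imwrite("pics/c5.png",np.hstack([A1,A2]))
E
```

```text
(array([ 1.5 , -0.07, -0.39,  2.62]), np.float64(83.8), array([ 432. , -276.4,  128.2]), array([ 681.9, -280.9,  129.9]))
(array([ 1.5 , -0.07, -0.39,  2.62]), np.float64(87.9), array([ 432. , -276.4,  128.2]), array([ 681.9, -280.9,  129.9]))
(array([ 1.49, -0.06, -0.3 ,  2.85]), np.float64(201.5), array([ 431.9, -276.4,  128.5]), array([ 681.9, -280.9,  129.8]))
```

View pics/c5.png

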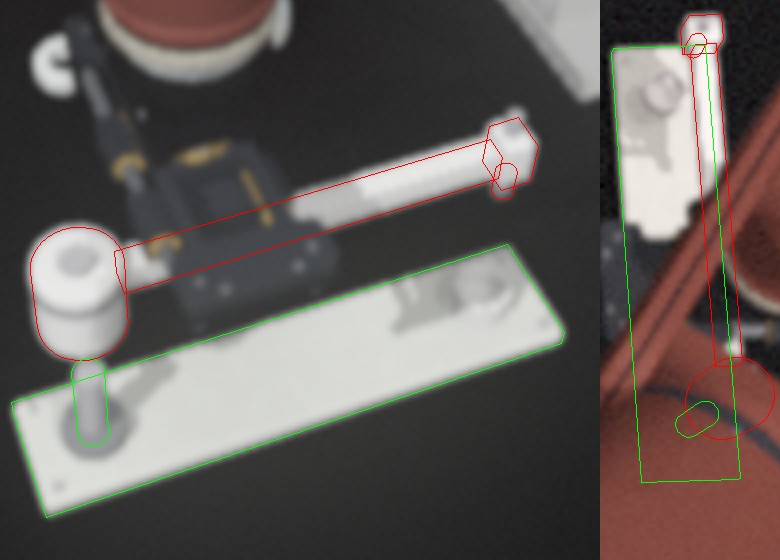

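The projected target pose matches the picture to about 1 mm. The hub is over the post, the clamp is over the cup and the tilt is under 0.4°. I'll hand it in.

```bash
python3 - <<'E'
from h import *
print(current_finger_force(),current_width(),np.abs(current_joint_vel()).max(),current_time_s())
print(env.finish_job())
E
```

```text
10.371082542696968 13.698059060389099 0.002652718940652947 18.2167
the job is handed in; nothing more can be done
None
```

The job is handed in: the sampler arm is held still and level (within about 0.4°) at about 10 N of grip, with the hub about 5 cm above the post, and hub and probe end within about 1–2 mm of directly above the post and the rinse cup; it took 18.2 s and I saw nothing on the bench disturbed.

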